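Clamp the puppet-rig rod: nut finger-tight, then a quarter turn with its wrench

ROBOT

A 6-joint arm with a two-finger parallel gripper is mounted at the origin on the work surface. World frame = base frame: x ahead of the robot, y to its left, z up, the work surface at z = 0. Lengths are in mm, angles in rad, forces in N, time in s.
With the tool pointing down it reaches from about 225 to 875 mm from the base axis. Payload 3.4 kg.
Tool frame: the origin (TCP) lies on the front face of the gripper's body, between the roots of the fingers; the fingertips stand 73 mm ahead of it and the grasp point (between the pads) lies 54 mm ahead of it; z points along the fingers, y is the direction in which the jaws open and shut (so a half turn about z gives the same grasp; the last joint's range is limited). The gripper opens to 85 mm and grips with 20 to 120 N. Pads are 22 mm wide; open, the fingers measure 114 mm over their backs; the gripper's body (76 mm by 85 mm) begins 54 mm behind the grasp point. The pads swing forward as they close: fully open they stand 13 mm farther back than shut.
Start: joints at [-1.351, 0.276, 1.505, -0, 1.361, -0.121], TCP at [192.187, -541.959, 303.928] pointing down, gripper open.
Joint ranges: [-2.89, 2.89], [-0.75, 2.08], [0.22, 2.7], [-1.18, 4.32], [0.11, 2.71], [-2.7, 2.7]. Speed limits (rad/s): [2.57, 2.57, 3.14, 3.14, 3.14, 3.14].

INTERFACE

Orientations are given as a unit quaternion [w, x, y, z].
In Python, from rig import bot gives the robot as it stands.
- The arm moves only by the shell command python3 -m crank 'ROWS' [FORCE]. ROWS is JSON, a list of rows, each a list of 3 entries, a list of its own where there are three numbers: the shift along the world's x, y, z in m, then the turn, a rotation vector about the world's x, y, z in degrees, then the gripper's target within -1 to 1 (fully open at 1, half-way at 0, shut at -1). A call has exactly 8 rows; each row is the pose to reach, as a shift and turn from the pose commanded when the call began; what a row does not reach only later rows make up. A row lasts 1/8 s, in which the tool goes at most 62.5 mm and 10.7 degrees, less where a joint would pass 70% of its speed; a pose out of reach is approached as far as the arm can. A call with a gripper value outside its range is refused whole. The fingers move at their own pace and stop on an object; FORCE is the grip in N (left out, the last holds). Time passes only in rows, so rows that repeat a pose let the fingers close, or fill a call up. It gives the time, the measured TCP pose, the force and the opening at its end, in the units of the state.
- bot.observe(): the state, without advancing time (a new reading comes with each control period).
- bot.grab_frame(name): name is "side" or "top" or "wrist"; returns the picture (384x512x3 uint8, red, green, blue); there is no depth.
- bot.get_calibration(name): a dict with "intrinsics" (3x3 intrinsics, pixels), "k1" (the pictures are not rectified: a ray, as slopes to the right and down, at radius r is drawn at 1 + k1 r^2 times it, then the intrinsics apply), "eye" and "attitude" of the camera in the world. Camera axes: x right, y up, looking along -z (the intrinsics and any distortion apply to the point x, -y, -z); pixel columns grow to the right and rows downward; lengths in mm; the calibration is good to about 2 mm. A picture is of the moment at which its call begins: read the wrist's pose just before it. get_calibration takes no time and is no camera call; for the wrist camera it gives the pose at the moment of the call.
- bot.sign_off(): hands the job in, once; it reports no verdict.
Trained networks look in the newest picture that a camera, given by its name, has taken for a name from the list of things; names that differ only in an ending like _2 or _b are one class to them, and where a whole thing is asked for, a point or a joint stands for the part that bears it (a point fixed in the world has none). Each returns a list of dicts, best first, with "score" (0 to 1); they miss things now and then, are a little off and sometimes report something else, mostly with a low value. They report only what shows in the picture. A call takes as long as a camera call. They do not tell look-alikes from the thing itself.
- bot.search_frame(name, camera): "box" ([centre column, centre row, width, height] in pixels, round what is visible of it).
The state is a dict: "clock": time; "qpos": joint angles; "joint_vel": joint speeds; "joint_efforts": joint torques, N m; "tool_pos": TCP position; "tcp_rot": TCP orientation; "force": force on the tool from outside, world axes, zero at the start; "torque": the same for the moment, N m; "opening": finger opening in mm.
Only numpy, scipy, OpenCV 4.12 (cv2) and the standard library are available. Lean on these libraries where they do the work, as an engineer would, in place of code of your own. Each camera call takes 0.05 s, during which the arm holds its last target.

TASK

On the animation set, tighten the compression nut of the rig socket with the blue foot: first turn its brass nut clockwise (seen from above) with the fingers until it stops finger-tight, with its black stripe in line with the wrench handle and the wrench still where it was. Then let go of the nut and swing the ratchet wrench that sits on it a further quarter turn clockwise by its handle, no more. Leave the socket with the orange foot as it is.

Things in the scene. Friction and masses are not known exactly. Their poses are not given: they have to be found in the camera images.
- blue_nut_mid (a point): Point on the upright axis of the brass nut (round, ribbed, 44 mm wide, 44 to 92 mm above the table, black stripe on top and side) of the socket with the blue foot, 74 mm up. A thin rod stub with a ball rises on the axis to 114 mm. Below the nut: wrench ring, 60 mm wide, 29 to 43 mm up, and fixed foot disc, 144 mm wide, 10 mm thick, white ticks every 30 degrees. Nut and wrench share the axis.
- blue_handle (a point): Point in the black grip of the blue socket's wrench, 105 mm out from the nut axis, 36 mm up. The level handle points straight out from the axis; grip 75 to 140 mm out, 22 mm wide, 28 to 44 mm up. It starts towards the robot and to its right (25 to 65 degrees from the -x direction) and swings past the robot's side to the left, path clear. Push it with shut fingers (4 to 6 N) or pinch it from above.
- blue_nut (a joint): Blue socket's nut angle relative to its wrench, rad, growing clockwise from above: 0 = finger-tight (hard stop; black stripe in line with the handle), starts -1.25 to -0.7, other stop -1.5. Turns freely (0.05 N m), stays where left. It runs clockwise inside the ratchet without moving the wrench; forced on at the stop it drags the wrench round (0.45 N m).
- blue_wrench (a joint): Blue socket's wrench angle, rad, clockwise from above: 0 at the start and never less, quarter turn = 1.57, end of travel 2.6. Stiff (0.45 N m), stays where left, carries the nut with it.
- orange_stripe (a point): Outer end of the black stripe on top of the other socket's nut, 20 mm from its axis, 92 mm up. This socket is of the same make and size but has an orange foot and stands on the other side of the robot's midline (the two may swap sides). Leave it alone.
- orange_handle (a point): The same handle point, 105 mm out from the nut axis, of the wrench on the socket with the orange foot. Leave it alone.
Things that resemble listed ones, but are neither listed nor needed, are in the scene too. Of the things that look like the part that bears blue_nut_mid, the larger one is meant.

How it is judged (in metres and radians):
On the way, in this order (a step that is already met when the one before it is completed fails the run):
1. the blue socket's nut is finger-tight (within 10 degrees of its stop) while its wrench is still within 15 degrees of its start (value of joint blue_nut above -0.175 rad and value of joint blue_wrench below 0.26 rad), for 0.2 s.
2. the blue socket's wrench has been turned a quarter turn (72 to 108 degrees from its start) (value of joint blue_wrench between 1.257 and 1.885 rad), for 0.2 s.
At the end, for the whole second after the job is handed in: The blue socket's wrench rests 72 to 108 degrees clockwise of its start and its nut is still within 10 degrees of finger-tight in it (all of step 2 and value of joint blue_nut above -0.175 rad and velocity of joint blue_wrench between -0.05 and 0.05 rad/s); the robot touches nothing.
It fails at once if the blue wrench is turned more than 110 degrees (overtightened) (value of joint blue_wrench above 1.92 rad).
It fails at once if the fingers turn the nut itself, not the wrench, beyond finger-tight (pressing on the nut while the wrench is more than 17 and less than 72 degrees from its start) (contact force between the fingers and blue_nut above 2 N and value of joint blue_wrench between 0.3 and 1.257 rad).
It fails at once if the orange socket's wrench is moved (its handle point by more than 15 mm) (distance of orange_handle from where it was at the start of the episode above 0.015 m).
It fails at once if the orange socket's nut is turned (its stripe by more than 8 mm, some 23 degrees) (distance of orange_stripe from where it was at the start of the episode above 0.008 m).
It also fails if it takes over 51 s, if anything falls off the work surface, if the arm or the gripper's body presses on something with over 40 N, if the wrist force passes 120 N, or if a joint passes its speed limit or range.

## Working session

There is one attempt and no reset: what is moved stays moved. The work goes in short steps, Python scripts to look and compute and a shell command to move; the robot and the scene stay as the last step left them, time stands still between calls to the robot, and variables do not carry over. Pictures are saved under pics/ and viewed, and the job is handed in when it is done.

```bash
ls; mkdir -p pics; python3 - <<'E'
from rig import bot
import cv2
print(bot.observe())
for c in ("side","top","wrist"):
    print(c,bot.get_calibration(c))
    im=bot.grab_frame(c); cv2.imwrite(f"pics/{c}0.png",im[:,:,::-1])
    for n in ("blue_nut_mid","blue_handle","orange_stripe","orange_handle"):
        print(n,[(d["score"],d["box"]) for d in bot.search_frame(n,c)[:4]])
print(bot.observe()["clock"])
E
```

```text
pics
{'clock': 0.0, 'qpos': array([-1.35095811e+00,  2.76585143e-01,  1.50615016e+00,  4.69473665e-06,
        1.36069488e+00, -1.20990474e-01]), 'joint_vel': array([-0.00013579, -0.00017324, -0.00092461,  0.00042575,  0.00068639,
       -0.00077364]), 'joint_efforts': array([-8.88516497e-04, -4.16780126e+01, -2.45808023e+01, -2.24753830e-04,
        1.09856244e-02, -1.82790836e-05]), 'tool_pos': array([ 192.11687394, -541.52733262,  303.03842304]), 'tcp_rot': array([-9.17755461e-04,  9.85514250e-01,  1.69590152e-01, -4.30978938e-05]), 'force': array([-0.11670567, -0.0509583 ,  0.34953013]), 'torque': array([ 0.01712509, -0.01577741, -0.0561569 ]), 'opening': 85.56690134654494}
side {'intrinsics': array([[491.77948109,   0.        , 256.89351907],
       [  0.        , 491.77948109, 192.01642233],
       [  0.        ,   0.        ,   1.        ]]), 'k1': -0.03490406875160128, 'eye': array([360.38026942, 728.69094441, 913.66134421]), 'attitude': array([-0.04851646, -0.02560111,  0.34925544,  0.93542043])}
blue_nut_mid [(0.8, [205.7, 248.8, 21.2, 30.3]), (0.8, [340.4, 335.8, 20.1, 20.
[... 506 characters left out ...]
5566, -0.69790043])}
blue_nut_mid [(0.68, [134.8, 271.9, 14.5, 9.9]), (0.67, [200.1, 161.9, 18.0, 20.6])]
blue_handle [(0.91, [217.7, 173.2, 57.7, 37.9]), (0.66, [151.7, 273.5, 52.4, 21.2])]
orange_stripe [(0.63, [316.4, 156.2, 19.4, 23.4])]
orange_handle [(0.55, [333.1, 167.2, 57.5, 39.1])]
wrist {'intrinsics': array([[336.88011513,   0.        , 252.92812547],
       [  0.        , 336.88011513, 192.40143399],
       [  0.        ,   0.        ,   1.        ]]), 'k1': -0.07226338131970485, 'eye': array([ 263.60188039, -516.46817795,  373.70438936]), 'attitude': array([ 0.80735598, -0.12196488,  0.08692422, -0.5707408 ])}
blue_nut_mid []
blue_handle []
orange_stripe []
orange_handle []
0.75
```

View pics/side0.png

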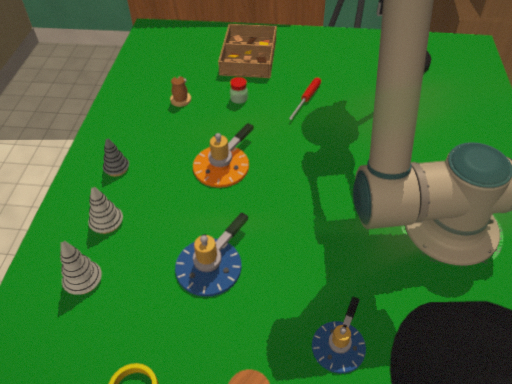

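View pics/top0.png

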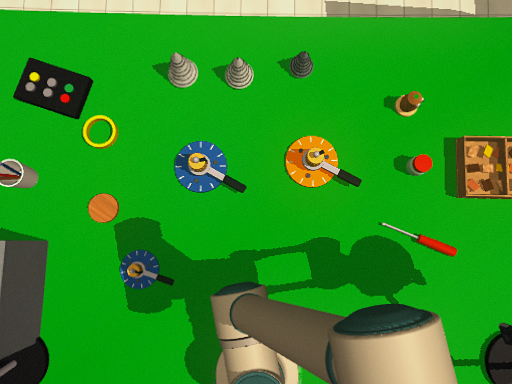

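```bash
python3 - <<'E'
import cv2,numpy as np
a=cv2.imread("pics/top0.png")[110:230,150:400]; b=cv2.imread("pics/side0.png")[190:310,140:300]
cv2.imwrite("pics/topc.png",cv2.resize(a,None,fx=3.2,fy=3.2,interpolation=cv2.INTER_CUBIC))
cv2.imwrite("pics/sidec.png",cv2.resize(b,None,fx=5,fy=5,interpolation=cv2.INTER_CUBIC))
E
```

```text
(no output)
```

View pics/topc.png

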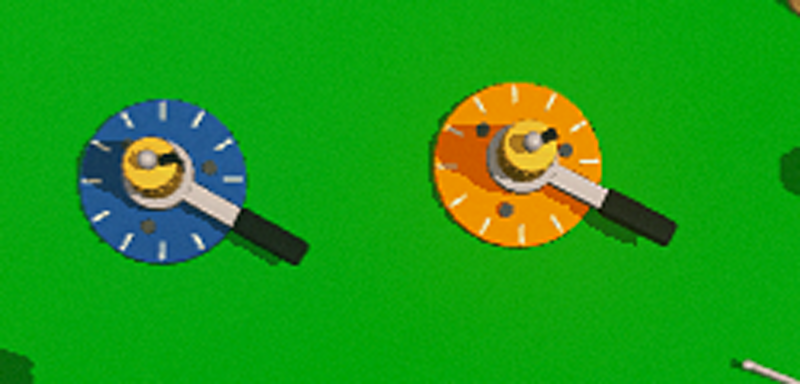

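View pics/sidec.png

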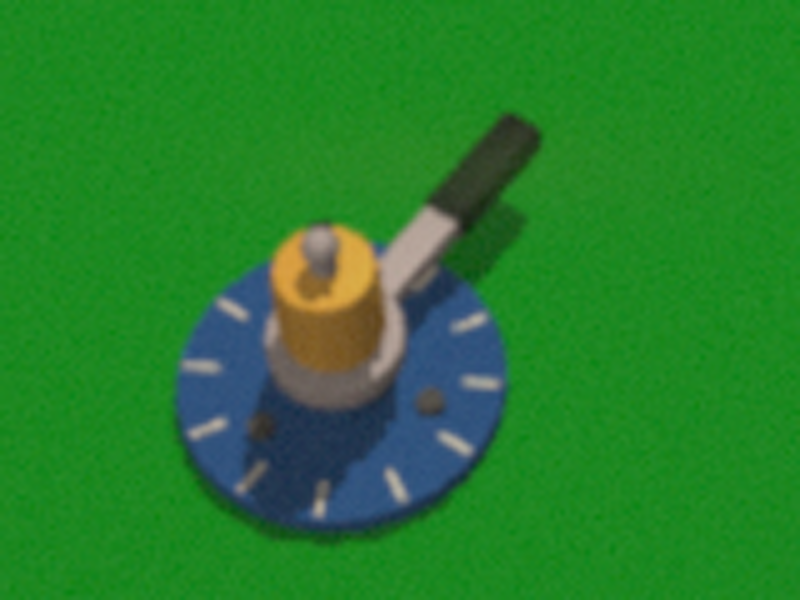

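The pictures show three candidates:
- the large blue-foot socket at top (201,166) / side (208,266)
- a small blue-foot look-alike at top (140,270) / side (340,346)
- the orange socket at top (312,160)

I choose the large blue one. In the close crop its grip points down-right in the top view and the stripe points roughly right. Next I measure.

```bash
cat > h.py <<'E'
import numpy as np,cv2
from scipy.spatial.transform import Rotation as R
from rig import bot
def ray(cal,u,v):
    K=cal["intrinsics"]; d=cv2.undistortPoints(np.array([[[u,v]]],float),K,np.array([cal["k1"],0,0,0,0.]))[0,0]
    q=cal["attitude"]; r=R.from_quat([q[1],q[2],q[3],q[0]])
    return np.array(cal["eye"]),r.apply([d[0],-d[1],-1])
def onz(cal,u,v,z):
    e,d=ray(cal,u,v); return e+d*(z-e[2])/d[2]
def proj(cal,P):
    q=cal["attitude"]; r=R.from_quat([q[1],q[2],q[3],q[0]])
    c=r.inv().apply(np.asarray(P,float)-cal["eye"]); s=np.array([c[0],-c[1]])/-c[2]
    s=s*(1+cal["k1"]*(s@s)); K=cal["intrinsics"]; return s*K[0,0]+K[:2,2]
def footfit(im,cal,near,r=72,z=10,col="blue"):
    """grid image of rectified plane z; fit disc outline"""
    hsv=cv2.cvtColor(im,cv2.COLOR_RGB2HSV)
    lo,hi=((98,90,40),(125,255,255)) if col=="blue" else ((5,150,120),(20,255,255))
    m=cv2.inRange(hsv,lo,hi)
    m=cv2.morphologyEx(m,cv2.MORPH_CLOSE,np.ones((5,5)))
    cs,_=cv2.findContours(m,cv2.RETR_EXTERNAL,cv2.CHAIN_APPROX_NONE)
    c=max((c for c in cs if np.hypot(*(c[:,0].mean(0)-near))<40),key=cv2.contourArea)
    h=cv2.convexHull(c)[:,0]
    p=np.array([onz(cal,u,v,z)[:2] for u,v in h])
    return p
E
python3 - <<'E'
from h import *
from scipy.optimize import least_squares
for n,near in(("top",(201,166)),("side",(208,266))):
    im=cv2.imread(f"pics/{n}0.png")[:,:,::-1].copy(); cal=bot.get_calibration(n)
    p=footfit(im,cal,np.array(near))
    f=least_squares(lambda x:np.hypot(*(p-x[:2]).T)-x[2],[*p.mean(0),72],loss="soft_l1",f_scale=2)
    print(n,f.x,np.abs(f.fun).mean())
    c=f.x[:2]
    # grip: dark pixels backprojected to z=44
    hsv=cv2.cvtColor(im,cv2.COLOR_RGB2HSV)
    pts=[]
    for v in range(near[1]-70,near[1]+70):
        for u in range(near[0]-70,near[0]+70):
            if 0<=v<384 and hsv[v,u,2]<60 and hsv[v,u,1]<110:
                P=onz(cal,u,v,44)[:2]
                if 65<np.hypot(*(P-c))<155: pts.append(P)
    pts=np.array(pts); d=pts-c
    a=np.degrees(np.arctan2(d[:,1],d[:,0]))
    print(len(pts),np.median(a),a.mean(),np.hypot(*d.T).min(),np.hypot(*d.T).max())
    print("nut box ctr",[ (dd["score"],dd["box"]) for dd in []], proj(cal,[*c,92]),proj(cal,[*c,114]))
E
```

```text
top [539.46237942 166.77372659  70.65811398] 0.2587260414007462
155 -117.95289244967262 -117.86049557209077 75.96862956591966 137.24693149000083
nut box ctr [] [196.43014925 160.62541787] [195.21202858 158.99766515]
side [540.76637198 169.56318525  70.81703515] 0.5828453376624988
67 -117.58987295056974 -118.6773437995242 75.26918878683861 137.36883073863123
nut box ctr [] [204.23201226 244.00583083] [203.18369292 237.66923882]
```

```bash
python3 - <<'E'
from h import *
im=cv2.imread("pics/top0.png")[:,:,::-1].copy(); cal=bot.get_calibration("top")
c=np.array([540,168.])
hsv=cv2.cvtColor(im,cv2.COLOR_RGB2HSV)
for v in range(148,178):
    for u in range(180,220):
        P=onz(cal,u,v,92)[:2]; d=P-c
        if 5<np.hypot(*d)<24 and hsv[v,u,2]<80: print(u,v,hsv[v,u],d.round(1),np.degrees(np.arctan2(d[1],d[0])).round())
crop=im[140:185,175:235]
cv2.imwrite("pics/nut0.png",cv2.resize(crop,None,fx=12,fy=12,interpolation=cv2.INTER_CUBIC)[:,:,::-1])
E
```

```text
190 154 [40 49 78] [16.4 15.9] 44.0
189 155 [58 58 53] [13.7 18.4] 53.0
188 156 [ 99 119  60] [11.  20.9] 62.0
201 158 [ 93 186  26] [  6.5 -12.7] -63.0
202 158 [ 89 182  28] [  6.6 -15.3] -67.0
203 158 [ 76 147  26] [  6.6 -17.8] -70.0
204 158 [ 69 149  29] [  6.7 -20.4] -72.0
199 159 [ 25 139  66] [ 3.8 -7.7] -63.0
200 159 [ 80 147  26] [  3.9 -10.2] -69.0
201 159 [74 92 36] [  3.9 -12.8] -73.0
202 159 [67 95 35] [  4.  -15.3] -75.0
203 159 [70 87 35] [  4.  -17.9] -77.0
204 159 [ 70 116  33] [  4.1 -20.5] -79.0
205 159 [55 57 49] [  4.2 -23. ] -80.0
199 160 [ 24 145  72] [ 1.2 -7.8] -81.0
200 160 [ 77 147  33] [  1.3 -10.3] -83.0
201 160 [69 96 37] [  1.3 -12.9] -84.0
202 160 [60 78 36] [  1.4 -15.4] -85.0
203 160 [57 64 36] [  1.4 -18. ] -85.0
204 160 [ 41 108  40] [  1.5 -20.6] -86.0
205 160 [ 68 142  27] [  1.6 -23.1] -86.0
200 161 [ 37 107  43] [ -1.3 -10.4] -97.0
192 168 [ 21 203  73] [-19.9   9.4] 155.0
195 169 [ 21 178  63] [-22.3   1.6] 176.0
196 169 [ 21 182  77] [-22.3  -0.9] -178.0
```

View pics/nut0.png

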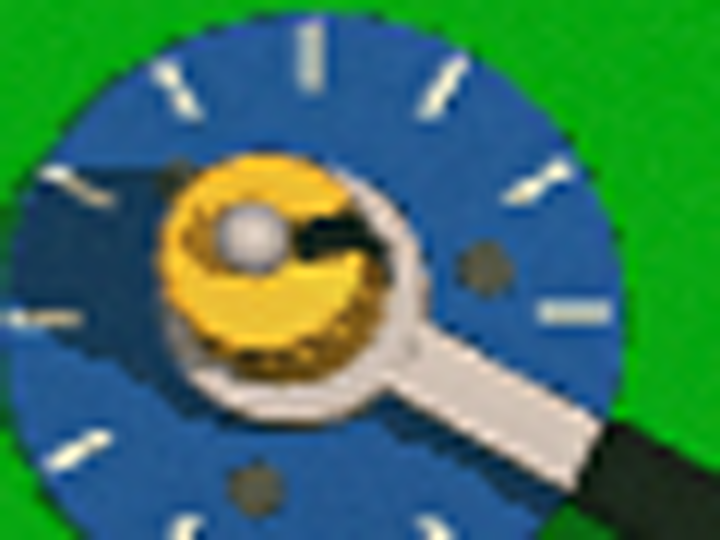

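Nut axis is about (540,168), the handle lies at azimuth about -118° and the stripe at about -78°, so the nut needs about 40° clockwise. I move above the nut and pre-turn the wrist 60° counter-clockwise.

```bash
python3 -m crank '[[[0.022,0.044,0],[0,0,7.5],1],[[0.044,0.089,0],[0,0,15],1],[[0.065,0.133,0],[0,0,22.5],1],[[0.087,0.178,0],[0,0,30],1],[[0.109,0.222,0],[0,0,37.5],1],[[0.131,0.266,0],[0,0,45],1],[[0.152,0.311,0],[0,0,52.5],1],[[0.174,0.355,0],[0,0,60],1]]' 30
python3 -m crank '[[[0.022,0.044,0],[0,0,0],1],[[0.044,0.089,0],[0,0,0],1],[[0.065,0.133,0],[0,0,0],1],[[0.087,0.178,0],[0,0,0],1],[[0.109,0.222,0],[0,0,0],1],[[0.131,0.266,0],[0,0,0],1],[[0.152,0.310,0],[0,0,0],1],[[0.174,0.355,0],[0,0,0],1]]'
python3 - <<'E'
from h import *
s=bot.observe();print(s["clock"],s["qpos"],s["tool_pos"],s["tcp_rot"])
for n in("wrist","side"):
    im=bot.grab_frame(n);cv2.imwrite(f"pics/{n}1.png",im[:,:,::-1]); c=bot.get_calibration(n); print(n,proj(c,[540,168,92]),proj(c,[540,168,114]))
E
```

```text
clock: 1.75
tool_pos: [366.6, -185.5, 304.2]
tcp_rot: [0.001, 0.767, 0.641, 0.0]
force: [0.2, 0.0, -0.7]
opening: 85.6
clock: 2.75
tool_pos: [540.7, 169.6, 304.1]
tcp_rot: [0.0, 0.769, 0.64, 0.0]
force: [-0.1, -0.2, -0.1]
opening: 85.5
2.75 [ 1.81388993e-01  2.63127525e-01  1.52270809e+00 -4.01996088e-04
  1.35521505e+00  3.63997479e-01] [540.73055116 169.61364514 304.06093254] [3.04043696e-04 7.68606112e-01 6.39722230e-01 1.39832671e-04]
wrist [249.74977505 190.2244885 ] [249.55814417 197.87415001]
side [204.73931233 243.40724099] [203.70064976 237.06649885]
```

View pics/wrist1.png

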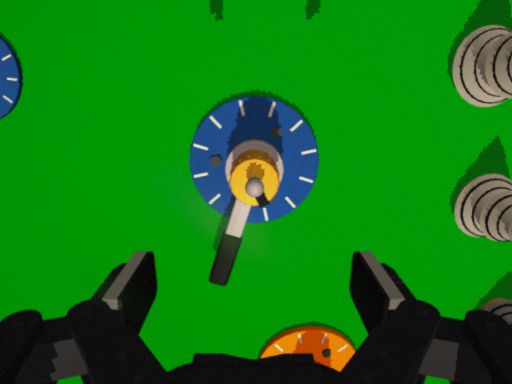

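```bash
cat >> h.py <<'E'
from scipy.optimize import least_squares
def measure(name,im,cal,near):
    near=np.array(near)
    p=footfit(im,cal,near)
    f=least_squares(lambda x:np.hypot(*(p-x[:2]).T)-x[2],[*p.mean(0),72],loss="soft_l1",f_scale=2)
    c=f.x[:2]; hsv=cv2.cvtColor(im,cv2.COLOR_RGB2HSV)
    H,W=im.shape[:2]; G=[];S=[]
    for v in range(max(0,near[1]-130),min(H,near[1]+130)):
        for u in range(max(0,near[0]-130),min(W,near[0]+130)):
            if hsv[v,u,2]<60:
                d=onz(cal,u,v,44)[:2]-c; r=np.hypot(*d)
                if 80<r<135 and hsv[v,u,1]<110: G.append(np.degrees(np.arctan2(d[1],d[0])))
                d=onz(cal,u,v,92)[:2]-c; r=np.hypot(*d)
                if 10<r<21: S.append(np.degrees(np.arctan2(d[1],d[0])))
    print(name,"foot",f.x.round(1),"handle",len(G),np.median(G) if G else None,"stripe",len(S),np.median(S) if S else None)
E
python3 - <<'E'
from h import *
im=cv2.imread("pics/wrist1.png")[:,:,::-1].copy();cal=bot.get_calibration("wrist")
measure("wrist",im,cal,(254,160))
im=cv2.imread("pics/top0.png")[:,:,::-1].copy();cal=bot.get_calibration("top")
measure("top0",im,cal,(201,166))
im=cv2.imread("pics/wrist1.png")[130:290,180:320]
cv2.imwrite("pics/w1c.png",cv2.resize(im,None,fx=3.7,fy=3.7,interpolation=cv2.INTER_CUBIC))
for h in (92,114): print(onz(bot.get_calibration("wrist"),254,182 if h==92 else 188,h))
E
```

```text
wrist foot [543.1 171.   70.5] handle 638 -117.98893498226214 stripe 68 -77.72153891825737
top0 foot [539.5 166.8  70.7] handle 140 -117.95343077774116 stripe 13 -72.21778474059155
[542.93947417 170.87466281  92.        ]
[543.04417884 171.87093264 114.        ]
```

View pics/w1c.png

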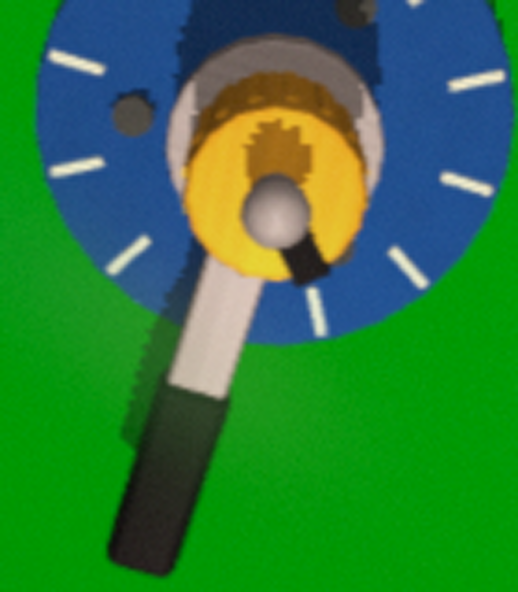

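The wrist view agrees: handle -118°, stripe -77.7°, axis about (542,170), which is under the gripper. I descend and grip.

```bash
python3 -m crank '[[[0.001,0,-0.025],[0,0,0],1],[[0.001,0,-0.05],[0,0,0],1],[[0.001,0,-0.075],[0,0,0],1],[[0.001,0,-0.1],[0,0,0],1],[[0.001,0,-0.125],[0,0,0],1],[[0.001,0,-0.145],[0,0,0],1],[[0.001,0,-0.162],[0,0,0],1],[[0.001,0,-0.174],[0,0,0],1]]' 30
python3 -m crank '[[[0,0,0],[0,0,0],0.5],[[0,0,0],[0,0,0],0.3],[[0,0,0],[0,0,0],0.1],[[0,0,0],[0,0,0],0],[[0,0,0],[0,0,0],-0.1],[[0,0,0],[0,0,0],-0.2],[[0,0,0],[0,0,0],-0.3],[[0,0,0],[0,0,0],-0.4]]' 30
```

```text
clock: 3.85
tool_pos: [540.8, 167.4, 129.2]
tcp_rot: [-0.0, 0.769, 0.639, -0.0]
force: [0.2, -0.2, 0.0]
opening: 85.3
clock: 4.85
tool_pos: [541.5, 168.1, 130.8]
tcp_rot: [0.0, 0.769, 0.64, 0.001]
force: [-1.3, -1.2, 5.4]
opening: 43.4
```

```bash
python3 -m crank '[[[0,0,0],[0,0,-6],-0.4],[[0,0,0],[0,0,-12],-0.4],[[0,0,0],[0,0,-18],-0.4],[[0,0,0],[0,0,-24],-0.4],[[0,0,0],[0,0,-30],-0.4],[[0,0,0],[0,0,-36],-0.4],[[0,0,0],[0,0,-39],-0.4],[[0,0,0],[0,0,-39],-0.4]]'
python3 - <<'E'
from h import *
s=bot.observe();print(s["torque"],s["force"],s["qpos"])
for n in("top","side","wrist"):
    im=bot.grab_frame(n);cv2.imwrite(f"pics/{n}2.png",im[:,:,::-1])
    if n=="side": measure(n,im,bot.get_calibration(n),(208,266))
E
```

```text
clock: 5.85
tool_pos: [542.5, 167.6, 130.8]
tcp_rot: [0.001, 0.938, 0.347, 0.001]
force: [2.1, -2.7, 5.5]
opening: 43.4
[-0.38268726 -0.17311538 -0.06410441] [ 2.08383948 -2.66705269  5.49312811] [ 1.77794721e-01  4.12371242e-01  1.76929482e+00 -1.61504860e-03
  9.56670155e-01  1.04132888e+00]
side foot [540.7 169.5  70.7] handle 691 -76.43870146047865 stripe 103 -52.6051696049213
```

View pics/wrist2.png

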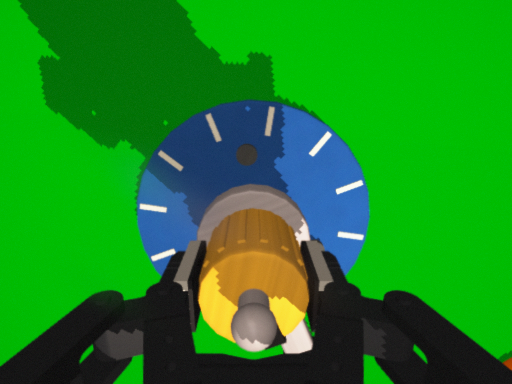

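```bash
python3 -m crank '[[[0,0,0],[0,0,-1],-0.4],[[0,0,0],[0,0,-2],-0.4],[[0,0,0],[0,0,-3],-0.4],[[0,0,0],[0,0,-3],-0.4],[[0,0,0],[0,0,-3],-0.4],[[0,0,0],[0,0,-3],-0.4],[[0,0,0],[0,0,-3],-0.4],[[0,0,0],[0,0,-3],-0.4]]'
python3 -c "
from rig import bot;s=bot.observe();print(s['torque'],s['force'])"
```

```text
clock: 7.0
tool_pos: [542.6, 167.6, 130.8]
tcp_rot: [0.001, 0.946, 0.323, 0.002]
force: [2.3, -3.2, 5.0]
opening: 43.4
[-0.38985495 -0.16554209  0.30182769] [ 2.31884695 -3.15035253  5.0379693 ]
```

The torque about z jumped from -0.06 to +0.30 N m, so the nut is at its stop. I release, rise and check.

```bash
python3 -m crank '[[[0,0,0],[0,0,0],0],[[0,0,0],[0,0,0],0.5],[[0,0,0],[0,0,0],1],[[0,0,0],[0,0,0],1],[[0,0,0.04],[0,0,0],1],[[0,0,0.08],[0,0,0],1],[[0,0,0.12],[0,0,0],1],[[0,0,0.17],[0,0,0],1]]'
python3 -m crank '[[[0,0,0],[0,0,0],1],[[0,0,0],[0,0,0],1],[[0,0,0],[0,0,0],1],[[0,0,0],[0,0,0],1],[[0,0,0],[0,0,0],1],[[0,0,0],[0,0,0],1],[[0,0,0],[0,0,0],1],[[0,0,0],[0,0,0],1]]'
python3 - <<'E'
from h import *
s=bot.observe();print(s["qpos"],s["tool_pos"])
im=bot.grab_frame("wrist");cv2.imwrite("pics/wrist3.png",im[:,:,::-1]); c=bot.get_calibration("wrist")
measure("wrist",im,c,proj(c,[541,169,10]).astype(int))
E
```

```text
clock: 8.0
tool_pos: [540.4, 168.1, 300.3]
tcp_rot: [-0.0, 0.947, 0.322, -0.001]
force: [-0.7, 0.6, 0.5]
opening: 85.5
clock: 9.0
tool_pos: [541.2, 168.1, 300.0]
tcp_rot: [0.0, 0.947, 0.322, 0.0]
force: [-0.5, 0.3, 0.2]
opening: 85.8
[ 1.78347442e-01  2.65602539e-01  1.52951775e+00 -9.29287707e-05
  1.34636860e+00  1.09419907e+00] [541.20577516 168.05092641 299.96004183]
wrist foot [541.7 167.3  70.7] handle 675 -117.89201354110975 stripe 73 -118.09898862717327
```

View pics/wrist3.png

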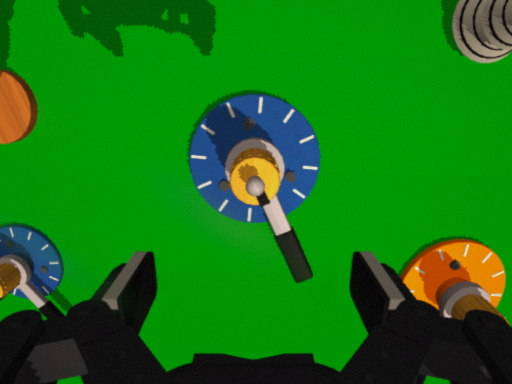

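Stripe (-118.1°) and handle (-117.9°) are in line and the wrench has not moved, so step 1 is done. Next I pinch the grip about 108 mm out.

```bash
python3 -m crank '[[[-0.013,-0.024,0],[0,0,6],1],[[-0.026,-0.048,0],[0,0,12],1],[[-0.038,-0.072,0],[0,0,18],1],[[-0.051,-0.095,0],[0,0,24.5],1],[[-0.051,-0.095,-0.04],[0,0,24.5],1],[[-0.051,-0.095,-0.08],[0,0,24.5],1],[[-0.051,-0.095,-0.11],[0,0,24.5],1],[[-0.051,-0.095,-0.14],[0,0,24.5],1]]'
python3 -m crank '[[[0,0,-0.02],[0,0,0],1],[[0,0,-0.04],[0,0,0],1],[[0,0,-0.055],[0,0,0],1],[[0,0,-0.062],[0,0,0],1],[[0,0,-0.062],[0,0,0],1],[[0,0,-0.062],[0,0,0],1],[[0,0,-0.062],[0,0,0],1],[[0,0,-0.062],[0,0,0],1]]'
python3 - <<'E'
from h import *
s=bot.observe();print(s["qpos"],s["tool_pos"],s["tcp_rot"])
im=bot.grab_frame("wrist");cv2.imwrite("pics/wrist4.png",im[:,:,::-1])
im=bot.grab_frame("side");cv2.imwrite("pics/side4.png",cv2.resize(im[130:330,120:380],None,fx=3,fy=3)[:,:,::-1])
E
```

```text
clock: 10.05
tool_pos: [490.2, 73.0, 159.1]
tcp_rot: [0.0, 0.857, 0.515, 0.0]
force: [0.0, 0.0, -0.3]
opening: 85.3
clock: 11.05
tool_pos: [490.4, 73.0, 98.3]
tcp_rot: [0.0, 0.857, 0.515, 0.0]
force: [-0.2, -0.0, -0.5]
opening: 85.1
[ 7.44200260e-03  3.68892011e-01  1.96198976e+00 -1.05566717e-04
  8.09763775e-01  4.95715024e-01] [490.39423243  73.02918993  98.33116006] [2.73873927e-04 8.57040494e-01 5.15248838e-01 3.88209599e-04]
```

View pics/wrist4.png

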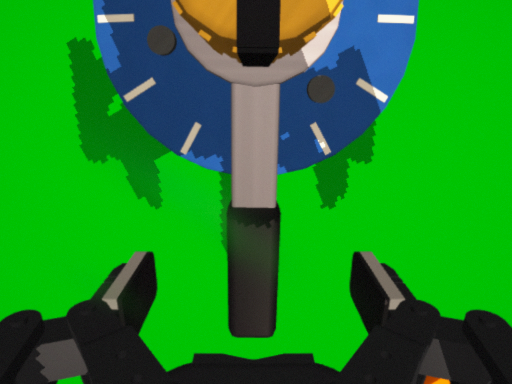

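View pics/side4.png

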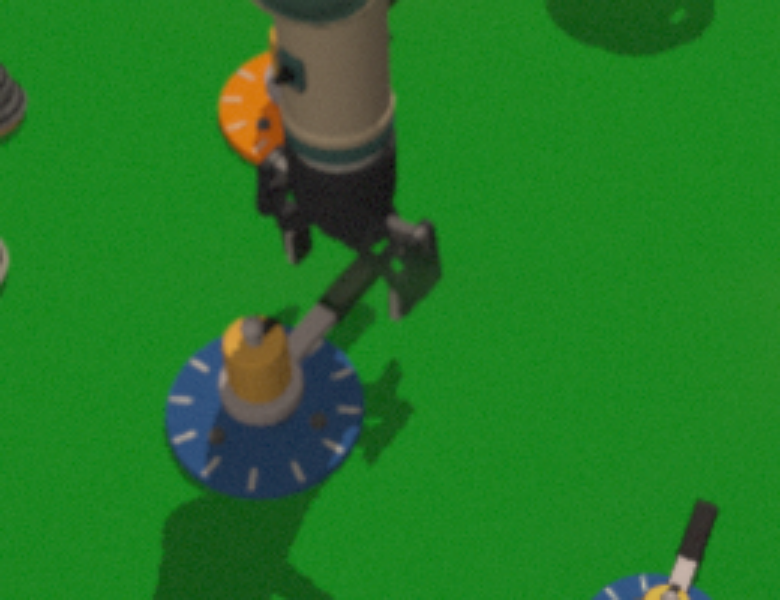

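The handle is centred between the open fingers. I close on it and compute the arc.

```bash
python3 -m crank '[[[0,0,0],[0,0,0],0],[[0,0,0],[0,0,0],-0.3],[[0,0,0],[0,0,0],-0.5],[[0,0,0],[0,0,0],-0.7],[[0,0,0],[0,0,0],-0.8],[[0,0,0],[0,0,0],-0.8],[[0,0,0],[0,0,0],-0.8],[[0,0,0],[0,0,0],-0.8]]' 30
python3 - <<'E'
import numpy as np
r=107.8
f=lambda t:r*np.array([np.cos(np.radians(-118.1-t)),np.sin(np.radians(-118.1-t))])
for a,b in((0,64),(64,90)):
    for t in np.arange(a,b+1,8 if a==0 else 6.5): print(t,(f(t)-f(a)).round(1))
E
```

```text
clock: 12.15
tool_pos: [490.2, 73.0, 98.0]
tcp_rot: [0.0, 0.857, 0.515, 0.0]
force: [-0.8, -1.3, 2.4]
opening: 21.4
0 [0. 0.]
8 [-12.7   8. ]
16 [-24.2  17.7]
24 [-34.3  28.9]
32 [-42.7  41.4]
40 [-49.2  54.9]
48 [-53.9  69.2]
56 [-56.5  84. ]
64 [-57.  99.]
64.0 [0. 0.]
70.5 [ 1.1 12.2]
77.0 [ 3.6 24.1]
83.5 [ 7.5 35.7]
90.0 [12.6 46.8]
```

```bash
python3 -m crank '[[[-0.0127,0.008,0],[0,0,-8],-0.8],[[-0.0242,0.0177,0],[0,0,-16],-0.8],[[-0.0343,0.0289,0],[0,0,-24],-0.8],[[-0.0427,0.0414,0],[0,0,-32],-0.8],[[-0.0492,0.0549,0],[0,0,-40],-0.8],[[-0.0539,0.0692,0],[0,0,-48],-0.8],[[-0.0565,0.084,0],[0,0,-56],-0.8],[[-0.057,0.099,0],[0,0,-64],-0.8]]'
python3 -c "
from h import *
s=bot.observe();print(s['torque'],s['qpos'])
c=s['tool_pos'][:2]-[541.3,168.];print(np.hypot(*c),np.degrees(np.arctan2(c[1],c[0])))"
```

```text
clock: 13.15
tool_pos: [434.9, 171.3, 98.0]
tcp_rot: [0.001, 1.0, -0.019, 0.002]
force: [4.7, -7.5, -3.1]
opening: 21.1
[-1.23323723 -0.85561227 -0.35564675] [ 0.22835035  0.33592426  2.02381419 -0.00499446  0.77863543  1.8397824 ]
106.46879601577814 178.24185675051993
```

Following well, at about 63.6°. I finish to 90°.

```bash
python3 -m crank '[[[0.001,0.0122,0],[0,0,-6.5],-0.8],[[0.0036,0.0241,0],[0,0,-13],-0.8],[[0.0075,0.0357,0],[0,0,-19.5],-0.8],[[0.0126,0.0468,0],[0,0,-26],-0.8],[[0.0126,0.0468,0],[0,0,-26],-0.8],[[0.0126,0.0468,0],[0,0,-26],-0.8],[[0.0126,0.0468,0],[0,0,-26],-0.8],[[0.0126,0.0468,0],[0,0,-26],-0.8]]'
python3 - <<'E'
from h import *
s=bot.observe();print(s['torque'],s['qpos'])
c=s['tool_pos'][:2]-[541.3,168.];print(np.hypot(*c),np.degrees(np.arctan2(c[1],c[0])))
im=bot.grab_frame("wrist");cv2.imwrite("pics/wrist5.png",im[:,:,::-1])
E
```

```text
clock: 14.15
tool_pos: [448.1, 217.9, 98.1]
tcp_rot: [0.0, 0.97, -0.242, 0.002]
force: [5.1, -6.1, -1.2]
opening: 21.4
[-1.01114788 -0.82120645 -0.76933902] [ 0.31451292  0.3712562   1.95861777 -0.00396452  0.80791236  2.37657108]
105.72854041247072 151.86200418149411
```

View pics/wrist5.png

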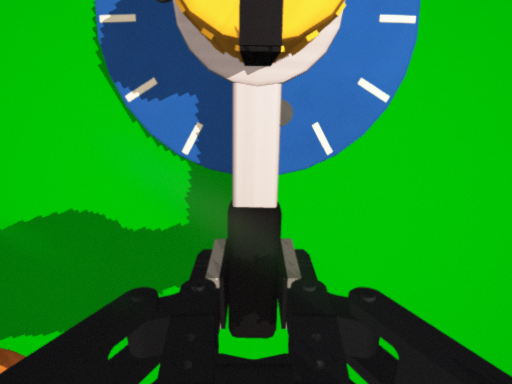

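Handle at about 151.9°, which is 90° clockwise of its start, with the stripe still in line. I release, rise and check.

```bash
python3 -m crank '[[[0,0,0],[0,0,0],-0.4],[[0,0,0],[0,0,0],0],[[0,0,0],[0,0,0],0.5],[[0,0,0],[0,0,0],1],[[0,0,0],[0,0,0],1],[[0,0,0],[0,0,0],1],[[0,0,0.02],[0,0,0],1],[[0,0,0.05],[0,0,0],1]]'
python3 -m crank '[[[0,0,0.04],[0,0,0],1],[[0,0,0.08],[0,0,0],1],[[0,0,0.12],[0,0,0],1],[[0,0,0.16],[0,0,0],1],[[0,0,0.18],[0,0,0],1],[[0,0,0.18],[0,0,0],1],[[0,0,0.18],[0,0,0],1],[[0,0,0.18],[0,0,0],1]]'
python3 - <<'E'
from h import *
s=bot.observe();print(s["clock"],s["force"],s["qpos"])
im=bot.grab_frame("wrist");cv2.imwrite("pics/wrist6.png",im[:,:,::-1]); c=bot.get_calibration("wrist")
measure("wrist",im,c,proj(c,[541,169,10]).astype(int))
im=bot.grab_frame("top");cv2.imwrite("pics/top6.png",im[:,:,::-1])
E
```

```text
clock: 15.2
tool_pos: [445.1, 218.6, 147.7]
tcp_rot: [0.001, 0.97, -0.242, -0.001]
force: [0.7, -0.1, 0.4]
opening: 85.5
clock: 16.2
tool_pos: [445.2, 218.6, 326.5]
tcp_rot: [0.001, 0.97, -0.242, -0.001]
force: [-0.8, 0.1, 0.7]
opening: 85.2
16.2 [-0.76794803  0.11651361  0.68699963] [ 3.16134586e-01  1.44753083e-01  1.62274552e+00 -4.05778727e-05
  1.37703488e+00  2.37518829e+00]
wrist foot [541.5 166.9  70.9] handle 924 151.001961415522 stripe 108 150.50697850570683
```

View pics/wrist6.png

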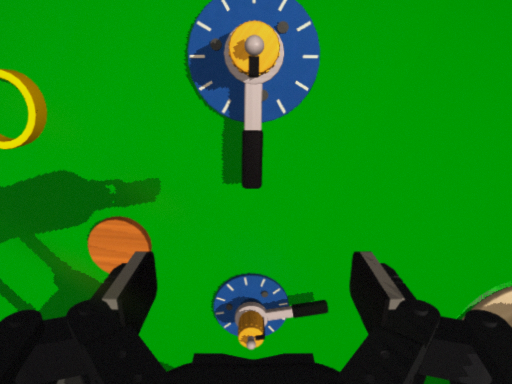

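View pics/top6.png

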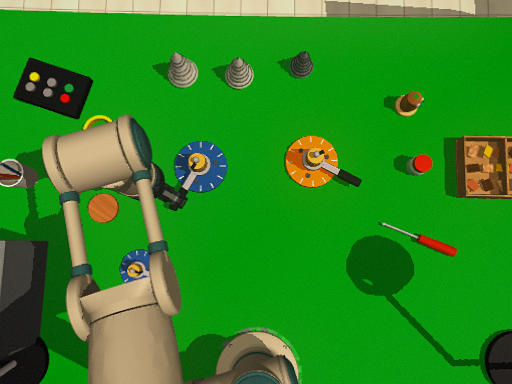

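The wrist view shows the handle at 151.0°, which is 91° clockwise of its start. The stripe is in line at 150.5°, the gripper is clear, and the top view shows the orange socket unchanged. I hand in.

```bash
python3 -c "
from rig import bot
print(bot.sign_off())"
```

```text
the job is handed in; nothing more can be done
None
```

I tightened the large blue-foot socket as asked and handed the job in at about 16 s of the 51 s allowed; hand-in gives no verdict.

- **Nut:** I turned it about 42° clockwise until the torque rose at its stop. After letting go, the wrist camera put the stripe at -118.1° and the handle at -117.9°, so the nut was finger-tight and the wrench had not moved.
- **Wrench:** I pinched the grip and swung it clockwise. After release the handle measured 151.0° and the stripe 150.5°. That is about 91° from its start, with the nut still in line.
- **Final state:** The gripper was open and well clear, with no contact force beyond noise. The orange socket looks unchanged by eye in the top view; I did not measure it.
- **Disagreements:** The cameras placed the nut axis up to 4 mm apart, and I used roughly the mean. An early stripe reading from the top camera was about 5° off the wrist camera's, and I went with the wrist. One side-camera reading, taken with the gripper in view, was unusable and I ignored it.

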